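# Sweep the dose-rack lids shut

### The job

The five flip lids of the curved coffee-dose rack stand open. Run the fingertips gently along the row in one sweep, from the robot's right-hand end to its left, folding each lid down until it lies flat shut before the next, and do not raise the hand from the row until the last one is shut. Nothing needs gripping; leave the cup, the mug and the tamper where they stand and finish with the hand clear.

Things in the scene. Friction and masses are not known exactly. Their poses are not given: they have to be found in the camera images.
- rack: Curved wooden rack fixed to the counter: five open dose boxes (46 mm across the row, 47 along it, tops 50 mm high) in an arc, each with a plain steel flip lid; foot board 66 mm wide, 8 high. Origin on the counter under box 3; z up, y along the row towards box 5, x away from the arc's centre, which is at the rack's (-300, 0) mm. Yaw within 0.4 rad of 0: box 1 is at the robot's right (-y).
- seat1 (a point): Point fixed on the rack: centre of the upper face of lid 1 when shut, 53.5 mm above the counter. Box 1, robot's right-hand end; before it a wooden lead-in slope of the row's width 32 mm long rises from 40 to 52 mm towards the box and ends 30 mm before its centre.
- seat2 (a point): Point fixed on the rack: centre of the upper face of lid 2 when shut, 53.5 mm above the counter. The seats lie on an arc of radius 300 mm about the rack's (-300, 0) mm, 0.1733 rad (52 mm) apart.
- seat3 (a point): Point fixed on the rack: centre of the upper face of lid 3 when shut, 53.5 mm above the counter. Middle of the row, straight above the rack's origin.
- seat4 (a point): Point fixed on the rack: centre of the upper face of lid 4 when shut, 53.5 mm above the counter. The row of boxes is cushioned: pressed from above, boxes and lids give straight down by up to 6 mm (2.5 N per mm, hard after that) and spring back; this point does not follow.
- seat5 (a point): Point fixed on the rack: centre of the upper face of lid 5 when shut, 53.5 mm above the counter. Box 5, robot's left-hand end.
- lid1 (a joint): Hinge angle of lid 1, rad: 0 shut flat, 1.57 upright, 1.85 its rear stop. Steel plate 46 mm across the row, 43 long, 3 thick, free edge 45 mm from the hinge line, on a 12 mm round hinge barrel flush with its upper face when shut. The hinge line crosses the row 22.5 mm before the box's centre, on box 1's side, so all lids fold down away from box 1's end, towards the next box.
- lid2 (a joint): Hinge angle of lid 2, rad: 0 shut flat, 1.57 upright, 1.85 its rear stop. The hinges are slightly stiff: a lid stays at whatever angle it is left and does not fall shut by itself; about 0.3 N at its free edge moves it.
- lid3 (a joint): Hinge angle of lid 3, rad: 0 shut flat, 1.57 upright, 1.85 its rear stop. Lids start at 1.3 to 1.75, free edges up to 94 mm above the counter.
- lid4 (a joint): Hinge angle of lid 4, rad: 0 shut flat, 1.57 upright, 1.85 its rear stop. Same as lid 1.
- lid5 (a joint): Hinge angle of lid 5, rad: 0 shut flat, 1.57 upright, 1.85 its rear stop. Same as lid 1.
- cup_mid (a point): White ceramic cup, 80 mm across, 60 mm high, loose, near the rack, beyond it; the point is on its axis half-way up. Leave alone.
- pitcher_mid (a point): Steel mug with one handle, 72 mm across plus handle, 85 mm high, loose, beyond the rack; the point is on its axis half-way up. Leave alone.
- tamper_mid (a point): Dark steel coffee tamper standing on its 56 mm foot, 74 mm high, loose, on the robot's side of the rack; the point is on its axis half-way up. Leave alone.

How it is judged:
By the outcome, as a careful person would: the job done as asked, in the order asked, and still so for the second after the job is handed in, with the robot touching nothing.
It also fails if it takes over 42 s, if anything falls off the work surface, if the arm or the gripper's body presses on something with over 40 N, if the wrist force passes 120 N, or if a joint passes its speed limit or range.

### The arm

A 6-joint arm with a two-finger parallel gripper is mounted at the origin on the work surface. World frame = base frame: x ahead of the robot, y to its left, z up, the work surface at z = 0. Lengths are in m, angles in rad, forces in N, time in s.
With the tool pointing down it reaches from about 0.4 to 0.825 m from the base axis. Payload 7 kg.
Tool frame: the origin (TCP) lies midway between the tips of the shut fingers; the grasp point (between the pads) lies 19 mm behind it; z points along the fingers, y is the line along which they close (so a half turn about z gives the same grasp; the last joint's range is limited). The gripper opens to 88 mm and grips with 3 to 60 N. Pads are 19 mm wide; open, the fingers measure 130 mm over their backs; the gripper's body (78 mm by 193 mm) begins 47 mm behind the grasp point.
Start: joints at [1.397, 0.359, 0.012, 0, -1.224, -0.288], TCP at [0.301, 0.604, 0.227] pointing down, gripper open.
Joint ranges: [-3.07, 3.07], [-1.43, 2.12], [-1.02, 1.25], [-3.03, 1.67], [-3.05, -0], [-3.03, 3.03]. Speed limits (rad/s): [2.39, 2.39, 3.01, 3.14, 3.14, 3.14].

### API

Orientations are given as [roll, pitch, yaw] about the fixed x, y, z axes, in that order (R = Rz(yaw) Ry(pitch) Rx(roll)).
In Python, from station import arm, grab_frame, camera_params, spot_in gives the robot as it stands.
- The arm moves only by the shell command python3 -m jog 'ROWS' [FORCE]. ROWS is JSON, a list that holds one entry, the list of rows, each a list of 7 numbers: the shift along the tool's x, y, z in mm, then the turn, a rotation vector about the tool's x, y, z in rad, then the finger opening in mm, from 0 to 87.6. In form: [[[x, y, z, wx, wy, wz, fingers], ...]]. A call has 1 to 20 rows; each row is the pose to reach, as a shift and turn from the pose commanded when the call began, along the tool's axes at that moment; what a row does not reach only later rows make up. A row lasts 1/8 s, in which the tool goes at most 62.5 mm and 10.7 degrees, less where a joint would pass 70% of its speed; a pose out of reach is approached as far as the arm can. A call with a gripper value outside its range is refused whole. The fingers move at their own pace and stop on an object; FORCE is the grip in N (left out, the last holds). Time passes only in rows, so rows that repeat a pose let the fingers close. It gives the time, the measured TCP pose, the force, the opening and the grip force at its end, in the units of the state.
- arm.get_state(): the state, without advancing time (a new reading comes with each control period).
- grab_frame(name): name is "scene" or "top"; returns (picture, depth): 384x512x3 uint8, blue, green, red; 384x512 float32, m along the optical axis (not along the pixel's ray), 0 where there is no reading.
- camera_params(name): a dict with "mtx" (3x3 intrinsics, pixels), "k1" (the pictures are not rectified: a ray, as slopes to the right and down, at radius r is drawn at 1 + k1 r^2 times it, then the intrinsics apply), "R" (3x3) and "t" (3): a world point X has camera coordinates R X + t. Camera axes: x right, y down, z forward; pixel columns grow to the right and rows downward; lengths in m; the calibration is good to about 2 mm. A picture is of the moment at which its call begins. camera_params takes no time and is no camera call.
- arm.job_done(): hands the job in; it is judged then, once.
Trained networks look in the newest picture that a camera, given by its name, has taken for a name from the list of things; names that differ only in an ending like _2 or _b are one class to them, and where a whole thing is asked for, a point or a joint stands for the part that bears it (a point fixed in the world has none). Each returns a list of dicts, best first, with "confidence" (0 to 1); they miss things now and then, are a little off and sometimes report something else, mostly with a low value. They report only what shows in the picture. A call takes as long as a camera call.
- spot_in(query, camera): "uv" ([column, row] in pixels, amid what is visible of it).
The state is a dict: "t": time; "q": joint angles; "qd": joint speeds; "joint_efforts": joint torques, N m; "eef_pos": TCP position; "ee_rot": TCP orientation; "force": force on the tool from outside, world axes, zero at the start; "moment": the same for the moment, N m; "width": finger opening in m; "gripper_force": force on a finger pad.
Only numpy, scipy, OpenCV 4.12 (cv2) and the standard library are available. Lean on these libraries where they do the work, as an engineer would, in place of code of your own. Each camera call takes 0.05 s, during which the arm holds its last target. There are 200 camera calls.

## Working session

There is one attempt and no reset: what is moved stays moved. The work goes in short steps, Python scripts to look and compute and a shell command to move; the robot and the scene stay as the last step left them, time stands still between calls to the robot, and variables do not carry over. Pictures are saved under pics/ and viewed, at most 10 in all, crops included, and the job is handed in when it is done.

```bash
mkdir -p pics; cat > h.py <<'E'
import numpy as np, cv2
from station import arm, grab_frame, camera_params, spot_in
def unproj(cam,uv,d):
    p=camera_params(cam);M=np.array(p["mtx"]);u=(uv[0]-M[0,2])/M[0,0];v=(uv[1]-M[1,2])/M[1,1]
    a=np.array([u,v]);s=a.copy()
    for _ in range(20): s=a/(1+p["k1"]*(s@s))
    c=np.array([s[0],s[1],1])*d
    return np.array(p["R"]).T@(c-np.array(p["t"]))
def cloud(cam,depth):
    p=camera_params(cam);M=np.array(p["mtx"]);v,u=np.mgrid[:384,:512]
    a=np.stack([(u-M[0,2])/M[0,0],(v-M[1,2])/M[1,1]],-1);s=a.copy()
    for _ in range(20): s=a/(1+p["k1"]*(s**2).sum(-1,keepdims=True))
    c=np.dstack([s,np.ones((384,512))])*depth[...,None]
    X=(c-np.array(p["t"]))@np.array(p["R"]); X[depth<=0]=np.nan
    return X
E
python3 - <<'E'
from h import *
s=arm.get_state();print(s["t"],s["eef_pos"],s["ee_rot"],s["width"])
for c in("top","scene"):
    im,d=grab_frame(c);cv2.imwrite(f"pics/{c}.png",im);np.save(f"pics/{c}.npy",d);np.save(f"pics/{c}i.npy",im)
    X=cloud(c,d)
    for n in("rack","lid1","seat3","cup_mid","pitcher_mid","tamper_mid"):
        for r in spot_in(n,c)[:5]:
            u,v=map(int,np.round(r["uv"]));print(c,n,round(r["confidence"],2),u,v,X[v,u].round(3))
E
```

```text
0.0 [0.30052275 0.60384931 0.22562074] [ 3.13991723e+00 -1.39236659e-04 -4.61879134e-01] 0.08755067510573018
top rack 0.95 285 237 [0.552 0.003 0.092]
top lid1 0.91 318 239 [ 0.547 -0.055  0.065]
top lid1 0.88 347 246 [ 0.534 -0.105  0.061]
top lid1 0.69 229 234 [0.559 0.096 0.093]
top lid1 0.6 260 229 [0.567 0.044 0.071]
top lid1 0.51 286 225 [0.571 0.001 0.093]
top seat3 0.7 284 240 [0.547 0.005 0.091]
top cup_mid 0.76 343 163 [ 0.692 -0.12   0.006]
top tamper_mid 0.88 265 293 [0.46  0.038 0.072]
top tamper_mid 0.72 283 237 [0.552 0.004 0.053]
top tamper_mid 0.41 318 238 [ 0.549 -0.056  0.063]
scene rack 0.6 221 208 [ 0.583 -0.036  0.05 ]
scene lid1 0.71 202 204 [ 0.565 -0.06   0.066]
scene lid1 0.68 248 172 [0.575 0.044 0.07 ]
scene lid1 0.57 173 215 [ 0.535 -0.098  0.053]
scene lid1 0.56 231 183 [0.575 0.    0.075]
scene lid1 0.56 262 153 [0.564 0.099 0.073]
scene seat3 0.8 219 208 [ 0.58  -0.038  0.05 ]
scene cup_mid 0.65 246 274 [ 0.677 -0.087  0.004]
scene cup_mid 0.48 262 154 [0.565 0.097 0.073]
scene pitcher_mid 0.68 323 194 [0.71  0.07  0.077]
scene tamper_mid 0.9 199 167 [0.462 0.033 0.031]
scene tamper_mid 0.16 231 186 [ 0.576 -0.002  0.071]
```

View pics/top.png

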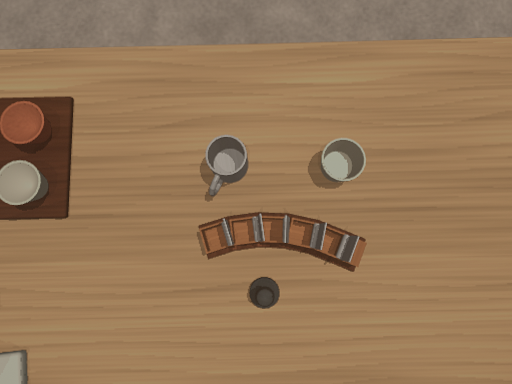

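View pics/scene.png

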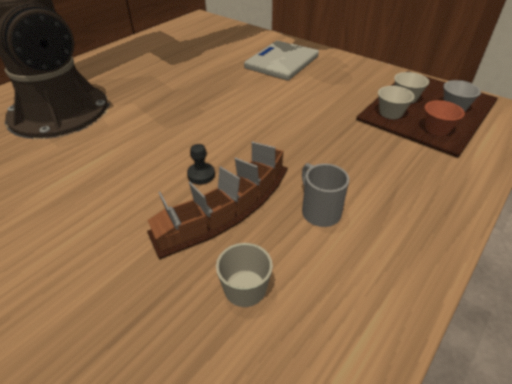

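The top view shows the rack arc at columns 200–365, rows 212–270, with the lead-in at its right end (355,250) and the lids as grey plates. The tamper is at (265,293), the mug at (227,158) and the cup at (343,160). The scene view agrees: five lids are open. Next I fit the rack pose.

```bash
python3 - <<'E'
from h import *
from scipy.optimize import minimize
def fit(c):
    d=np.load(f"pics/{c}.npy");X=cloud(c,d)
    x,y,z=X[...,0],X[...,1],X[...,2]
    return X[(x>.46)&(x<.64)&(y>-.2)&(y<.2)&(np.hypot(x-.46,y-.036)>.05)]
def pol(P,p):
    a=p[2];C=np.array(p[:2])-.3*np.array([np.cos(a),np.sin(a)])
    v=P[:,:2]-C;return np.hypot(*v.T),(np.arctan2(v[:,1],v[:,0])-a)
tops=fit("top")
def sig(u):return 1/(1+np.exp(-np.clip(u,-50,50)/.0012))
hi=tops[:,2]>.03; far=tops[:,2]<.004
lab=tops[hi|far];L=(lab[:,2]>.03).astype(float)
print(hi.sum(),far.sum(),"table z",np.median(tops[far][:,2]))
def cost(p):
    r,t=pol(lab,p);m=sig(r-.277)*sig(.323-r)*sig((t+.3466)*.3+.062)*sig((.3466-t)*.3+.0235)
    return ((m-L)**2).sum()
best=min((minimize(cost,[.558+dx,0+dy,w],method="Nelder-Mead",options=dict(xatol=1e-5,fatol=1e-3,initial_simplex=None)) for dx in(-.01,.01) for dy in(-.01,.01) for w in(-.15,0.05,.15)),key=lambda r:r.fun)
p=best.x;print("rack",p.round(4),best.fun)
r,t=pol(tops,p);h=hi
print("r pct z.04-.056",np.percentile(r[(tops[:,2]>.04)&(tops[:,2]<.056)],[1,5,50,95,99]).round(4),"s ends mm",np.percentile(300*t[h],[.2,1,99,99.8]).round(1))
for z0 in(.012,):
    f=(tops[:,2]>.004)&(tops[:,2]<z0)&(abs(t)<.6)&(abs(r-.3)<.06);print("foot r",np.percentile(r[f],[2,98]).round(4))
for c in("top","scene"):
    P=fit(c);r,t=pol(P,p)
    for k in range(5):
        s=300*t-(k-2)*52; m=(P[:,2]>.062)&(abs(r-.3)<.02)&(s>-40)&(s<18)
        if m.sum()>5:
            q=np.polyfit(P[m,2],s[m],1);print(c,"lid",k+1,m.sum(),"s at z=.053,.092",np.polyval(q,[.053,.092]).round(1),"zmax",P[m,2].max().round(3))
    m=(abs(r-.3)<.015)&(300*t<-2*52-32)&(300*t>-2*52-60)
    if m.sum()>5:q=np.polyfit(300*t[m]+104,P[m,2],1);print(c,"slope z at -62,-30",np.polyval(q,[-62,-30]).round(4))
a=p[2];C=p[:2]-.3*np.array([np.cos(a),np.sin(a)]);th=a+(-104-60)/300
print("C",C.round(4),"start s=-60:",(C+.3*np.array([np.cos(th),np.sin(th)])).round(4),"theta",th,"yaw",th-np.pi/2)
E
```

```text
2316 13190 table z 0.0005534358261283991
rack [ 0.5669  0.0211 -0.0598] 121.81220817092682
r pct z.04-.056 [0.277  0.2779 0.3026 0.3224 0.3262] s ends mm [-167.2 -164.3  125.7  127.6]
foot r [0.268  0.3325]
top lid 1 190 s at z=.053,.092 [-26.4 -30.9] zmax 0.096
top lid 2 147 s at z=.053,.092 [-25.4 -30.1] zmax 0.095
top lid 3 104 s at z=.053,.092 [-31.2 -16. ] zmax 0.095
top lid 4 94 s at z=.053,.092 [-25.4 -32.3] zmax 0.094
top lid 5 78 s at z=.053,.092 [-29.8 -27.2] zmax 0.095
top slope z at -62,-30 [0.0278 0.0862]
scene lid 1 52 s at z=.053,.092 [-27.8 -29.8] zmax 0.093
scene lid 2 152 s at z=.053,.092 [-26.9 -28.9] zmax 0.093
scene lid 3 292 s at z=.053,.092 [-25.1 -17.1] zmax 0.093
scene lid 4 236 s at z=.053,.092 [-27.1 -31.4] zmax 0.093
scene lid 5 276 s at z=.053,.092 [-26.7 -26.1] zmax 0.094
scene slope z at -62,-30 [0.0257 0.0573]
C [0.2674 0.039 ] start s=-60: [ 0.5139 -0.132 ] theta -0.606443106742493 yaw -2.1772394335373897
```

```bash
python3 -m jog '[[[37,40,0,0,0,0.122,0],[74,80,0,0,0,0.245,0],[111,121,0,0,0,0.367,0],[148,161,0,0,0,0.49,0],[185,201,0,0,0,0.612,0],[222,241,0,0,0,0.735,0],[259,282,0,0,0,0.857,0],[297,322,0,0,0,0.98,0],[334,362,0,0,0,1.102,0],[371,402,0,0,0,1.225,0],[408,443,0,0,0,1.347,0],[445,483,0,0,0,1.47,0],[482,523,0,0,0,1.592,0],[519,564,20,0,0,1.715,0],[519,564,60,0,0,1.715,0],[519,564,100,0,0,1.715,0],[519,564,106,0,0,1.715,0],[519,564,106,0,0,1.715,0]]]' 20
cat >> h.py <<'E'
def where():
    s=arm.get_state();C=np.array([.2674,.039]);v=np.array(s["eef_pos"][:2])-C
    th=np.arctan2(v[1],v[0]);a=-.0598
    print("t",round(s["t"],2),"r",(np.hypot(*v)*1e3).round(1),"s1",round(300*(th-a)+104,1),"z",round(s["eef_pos"][2]*1e3,1),"yaw err",round(s["ee_rot"][2]-(th-np.pi/2),4),"rp",np.round(s["ee_rot"][:2],4),"F",np.round(s["force"],1),"w",round(s["width"],4))
E
python3 -c "from h import *;where()
im,d=grab_frame('scene');cv2.imwrite('pics/s2.png',im)"
```

```text
t: 2.95
eef_pos: [0.5147, -0.1319, 0.1214]
ee_rot: [-3.141, -0.0, -2.176]
force: [0.4, -1.1, 0.1]
width: 0.0003
gripper_force: 0.0
t 2.95 r 300.6 s1 -59.5 z 121.4 yaw err -0.0007 rp [-3.141e+00 -1.000e-04] F [ 0.4 -1.1  0.1] w 0.0003
```

View pics/s2.png

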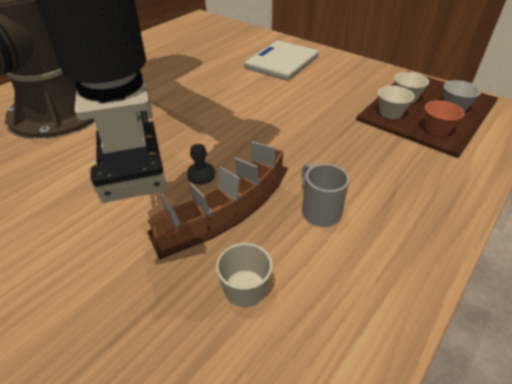

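The hand hangs over the lead-in at about (130,170), but the fingertips are not clearly visible. I check the tip shape in the tool frame before touching anything.

```bash
python3 - <<'E'
from h import *
from scipy.spatial.transform import Rotation as Ro
s=arm.get_state();R=Ro.from_euler("xyz",s["ee_rot"]).as_matrix()
for c in("scene","top"):
    im,d=grab_frame(c);T=(cloud(c,d)-np.array(s["eef_pos"]))@R*1e3
    m=(abs(T[...,0])<60)&(abs(T[...,1])<110)
    for a,b in((-140,-100),(-100,-80),(-80,-60),(-60,-45),(-45,-30),(-30,-15),(-15,-5),(-5,4)):
        k=m&(T[...,2]>a)&(T[...,2]<=b)
        if k.sum()>3:print(c,a,b,k.sum(),"x",np.percentile(T[k][:,0],[2,98]).round(),"y",np.percentile(T[k][:,1],[2,98]).round())
    if c=="scene":cv2.imwrite("pics/s3.png",cv2.resize(im[80:280,60:300],None,fx=2.5,fy=2.5))
E
```

```text
scene -140 -100 3051 x [-37.  34.] y [-97.  -8.]
scene -100 -80 1292 x [-40.  37.] y [-96.  73.]
scene -80 -60 660 x [-40.  36.] y [-89.  82.]
top -140 -100 1306 x [-38.  33.] y [-95. -33.]
top -100 -80 352 x [-38. -23.] y [-89. -18.]
top -80 -60 48 x [-38. -30.] y [-85. -15.]
```

View pics/s3.png

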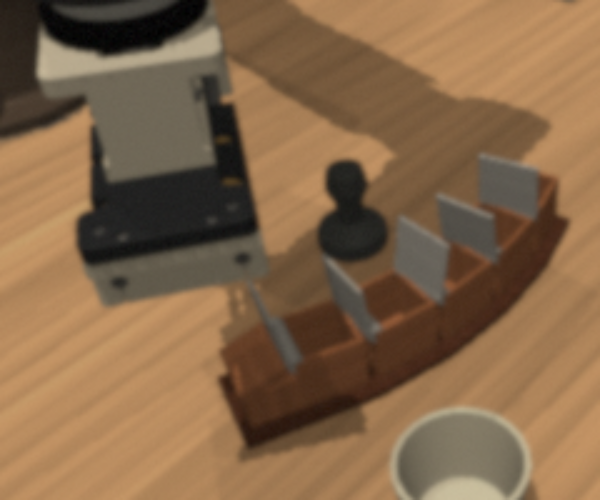

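The view shows the gripper body hiding the fingers. The lids and lead-in are clear of it, and the body will stay at about 117 mm, above the lid tops. I lower over the lead-in.

```bash
python3 -m jog '[[[0,0,20,0,0,0,0],[0,0,40,0,0,0,0],[0,0,55,0,0,0,0],[0,0,63,0,0,0,0],[0,0,67,0,0,0,0],[-4,0,67,0,0,-0.013,0],[-8,0.1,67,0,0,-0.027,0],[-12,0.2,67,0,0,-0.04,0],[-16,0.4,67,0,0,-0.053,0],[-16,0.4,67,0,0,-0.053,0]]]'
python3 -c "from h import *;where()"
```

```text
t: 4.35
eef_pos: [0.5231, -0.1182, 0.0537]
ee_rot: [-3.141, 0.0, -2.123]
force: [0.8, -0.3, 0.8]
width: 0.0003
gripper_force: 0.0
t 4.35 r 300.2 s1 -43.4 z 53.7 yaw err -0.0012 rp [-3.1414e+00  2.0000e-04] F [ 0.8 -0.3  0.8] w 0.0003
```

```bash
python3 -m jog '[[[-4,0,0,0,0,-0.013,0],[-8,0.1,0,0,0,-0.027,0],[-12,0.2,0,0,0,-0.04,0],[-16,0.4,0,0,0,-0.053,0],[-20,0.7,0.3,0,0,-0.067,0],[-24,1,0.8,0,0,-0.08,0],[-28,1.3,1.5,0,0,-0.093,0],[-32,1.7,2.2,0,0,-0.107,0],[-32,1.7,2.2,0,0,-0.107,0]]]'
python3 -c "from h import *;where()"
```

```text
t: 5.48
eef_pos: [0.5387, -0.0902, 0.0517]
ee_rot: [-3.141, -0.0, -2.016]
force: [-1.6, -2.1, 6.0]
width: 0.0003
gripper_force: 3.4
t 5.47 r 300.5 s1 -11.4 z 51.7 yaw err -0.0003 rp [-3.141 -0.   ] F [-1.6 -2.1  6. ] w 0.0003
```

Pressing with about 6 N, as intended. Continuing over lid 2.

```bash
python3 -m jog '[[[-4,0,0,0,0,-0.013,0],[-8,0.1,0.1,0,0,-0.027,0],[-12,0.2,0.2,0,0,-0.04,0],[-16,0.4,0.3,0,0,-0.053,0],[-20,0.7,0.3,0,0,-0.067,0],[-24,1,0.3,0,0,-0.08,0],[-28,1.3,0.3,0,0,-0.093,0],[-32,1.7,0.3,0,0,-0.107,0],[-36,2.1,0.3,0,0,-0.12,0],[-40,2.7,0.3,0,0,-0.133,0],[-44,3.2,0.3,0,0,-0.147,0],[-48,3.8,0.3,0,0,-0.16,0],[-51.7,4.5,0.3,0,0,-0.173,0],[-51.7,4.5,0.3,0,0,-0.173,0]]]'
python3 -c "from h import *;where()
im,d=grab_frame('scene');cv2.imwrite('pics/s4.png',cv2.resize(im[80:280,60:300],None,fx=2.5,fy=2.5))"
```

```text
t: 7.22
eef_pos: [0.5571, -0.0417, 0.0516]
ee_rot: [-3.141, -0.0, -1.843]
force: [-1.6, -2.1, 7.1]
width: 0.0004
gripper_force: 3.5
t 7.22 r 300.7 s1 40.4 z 51.6 yaw err -0.0001 rp [-3.1406 -0.    ] F [-1.6 -2.1  7.1] w 0.0004
```

View pics/s4.png

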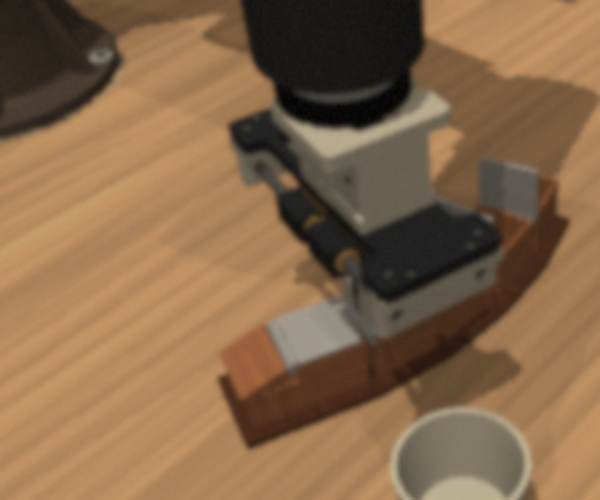

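Lid 1 lies flat at crop (315,330), behind the hand, and lid 5 is still upright at (510,185). The hand is over lids 2–3. I continue with the same step for lids 3, 4 and 5.

```bash
python3 -m jog '[[[-4,0,0,0,0,-0.013,0],[-8,0.1,0,0,0,-0.027,0],[-12,0.2,0,0,0,-0.04,0],[-16,0.4,0,0,0,-0.053,0],[-20,0.7,0,0,0,-0.067,0],[-24,1,0,0,0,-0.08,0],[-28,1.3,0,0,0,-0.093,0],[-32,1.7,0,0,0,-0.107,0],[-36,2.1,0,0,0,-0.12,0],[-40,2.7,0,0,0,-0.133,0],[-44,3.2,0,0,0,-0.147,0],[-48,3.8,0,0,0,-0.16,0],[-51.7,4.5,0,0,0,-0.173,0],[-51.7,4.5,0,0,0,-0.173,0]]]'
python3 -c "from h import *;where()"
```

```text
t: 9.02
eef_pos: [0.5668, 0.0094, 0.0516]
ee_rot: [-3.14, 0.0, -1.67]
force: [-1.1, -1.8, 7.4]
width: 0.0007
gripper_force: 3.4
t 9.03 r 300.9 s1 92.4 z 51.6 yaw err -0.0003 rp [-3.1403  0.    ] F [-1.1 -1.8  7.4] w 0.0007
```

```bash
python3 -m jog '[[[-4,0,0,0,0,-0.013,0],[-8,0.2,0,0,0,-0.027,0],[-12,0.4,0,0,0,-0.04,0],[-16,0.7,0,0,0,-0.053,0],[-20,1,0,0,0,-0.067,0],[-24,1.4,0,0,0,-0.08,0],[-28,1.8,0,0,0,-0.093,0],[-32,2.2,0,0,0,-0.107,0],[-36,2.7,0,0,0,-0.12,0],[-40,3.3,0,0,0,-0.133,0],[-44,3.8,0,0,0,-0.147,0],[-48,4.4,0,0,0,-0.16,0],[-51.7,5.1,0,0,0,-0.173,0],[-51.7,5.1,0,0,0,-0.173,0]]]'
python3 -c "from h import *;where()"
```

```text
t: 10.78
eef_pos: [0.5671, 0.0615, 0.0517]
ee_rot: [-3.14, 0.0, -1.497]
force: [-0.4, -2.3, 7.3]
width: 0.0004
gripper_force: 3.4
t 10.78 r 300.5 s1 144.4 z 51.7 yaw err -0.0006 rp [-3.14  0.  ] F [-0.4 -2.3  7.3] w 0.0004
```

```bash
python3 -m jog '[[[-4,0,0,0,0,-0.013,0],[-8,0.1,0,0,0,-0.027,0],[-12,0.2,0,0,0,-0.04,0],[-16,0.4,0,0,0,-0.053,0],[-20,0.7,0,0,0,-0.067,0],[-24,1,0,0,0,-0.08,0],[-28,1.3,0,0,0,-0.093,0],[-32,1.7,0,0,0,-0.107,0],[-36,2.1,0,0,0,-0.12,0],[-40,2.7,0,0,0,-0.133,0],[-44,3.2,0,0,0,-0.147,0],[-48,3.8,0,0,0,-0.16,0],[-51.7,4.5,0,0,0,-0.173,0],[-55.7,5.2,0,0,0,-0.187,0],[-59.6,6,0,0,0,-0.2,0],[-63.5,6.8,0,0,0,-0.213,0],[-67.4,7.7,0,0,0,-0.227,0],[-71.3,8.6,0,0,0,-0.24,0],[-71.3,8.6,0,0,0,-0.24,0]]]'
python3 -c "from h import *;where()
im,d=grab_frame('scene');cv2.imwrite('pics/s5.png',cv2.resize(im[80:280,60:300],None,fx=2.5,fy=2.5))"
```

```text
t: 13.15
eef_pos: [0.5534, 0.1322, 0.0517]
ee_rot: [-3.14, -0.0, -1.257]
force: [0.7, -2.4, 6.3]
width: 0.0007
gripper_force: 3.2
t 13.15 r 300.8 s1 216.5 z 51.7 yaw err -0.0009 rp [-3.1397e+00 -1.0000e-04] F [ 0.7 -2.4  6.3] w 0.0007
```

View pics/s5.png

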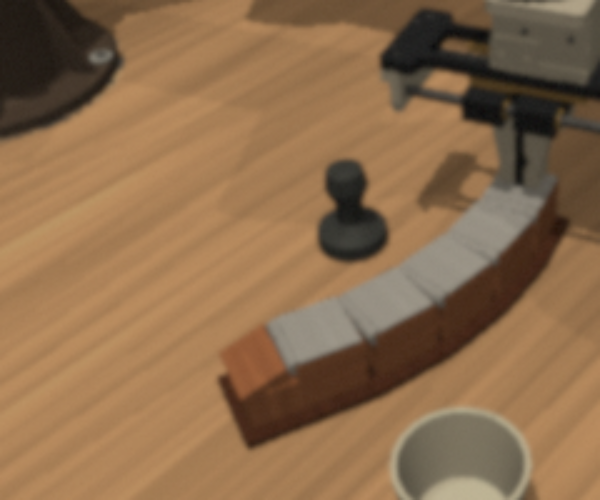

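Lids 1–4 are flat (crop (315,330) to (490,225)) and the fingertips hold lid 5 down at (520,190). I lift straight up and move clear.

```bash
python3 -m jog '[[[0,0,-2,0,0,0,0],[0,0,-6,0,0,0,0],[0,0,-15,0,0,0,0],[0,0,-40,0,0,0,0],[0,0,-70,0,0,0,0],[0,0,-100,0,0,0,0],[-30,0,-120,0,0,0,0],[-70,0,-140,0,0,0,0],[-110,0,-140,0,0,0,0],[-150,0,-140,0,0,0,0],[-150,0,-140,0,0,0,0],[-150,0,-140,0,0,0,0]]]'
python3 - <<'E'
from h import *
where()
im,d=grab_frame('scene');cv2.imwrite('pics/s6.png',cv2.resize(im[80:280,60:360],None,fx=2.5,fy=2.5))
C=np.array([.2674,.039])
for c in("scene","top"):
    im,d=grab_frame(c);P=cloud(c,d).reshape(-1,3);v=P[:,:2]-C;r=np.hypot(*v.T);s=300*(np.arctan2(v[:,1],v[:,0])+.0598)+104
    for k in range(5):
        m=(abs(r-.3)<.018)&(abs(s-52*k)<18)&(P[:,2]<.11)
        q=np.polyfit(s[m]-52*k,P[m,2]*1e3,1);print(c,k+1,m.sum(),"z mm",q[1].round(1),"tilt",q[0].round(3),"max",(P[m,2].max()*1e3).round(1))
E
```

```text
t: 14.7
eef_pos: [0.5059, 0.2743, 0.1912]
ee_rot: [3.141, 0.0, -1.257]
force: [0.2, -0.3, -0.8]
width: 0.0004
gripper_force: 0.0
t 14.7 r 335.1 s1 355.5 z 191.2 yaw err -0.465 rp [3.1413 0.    ] F [ 0.2 -0.3 -0.8] w 0.0004
scene 1 352 z mm 53.2 tilt 0.01 max 55.6
scene 2 323 z mm 53.3 tilt 0.005 max 55.3
scene 3 293 z mm 53.3 tilt -0.001 max 55.6
scene 4 253 z mm 53.4 tilt 0.005 max 55.4
scene 5 216 z mm 53.4 tilt 0.008 max 55.7
top 1 430 z mm 54.1 tilt -0.001 max 57.0
top 2 420 z mm 54.1 tilt -0.005 max 57.7
top 3 429 z mm 53.9 tilt -0.0 max 56.7
top 4 419 z mm 54.1 tilt 0.0 max 57.3
top 5 426 z mm 54.0 tilt 0.0 max 57.1
```

View pics/s6.png

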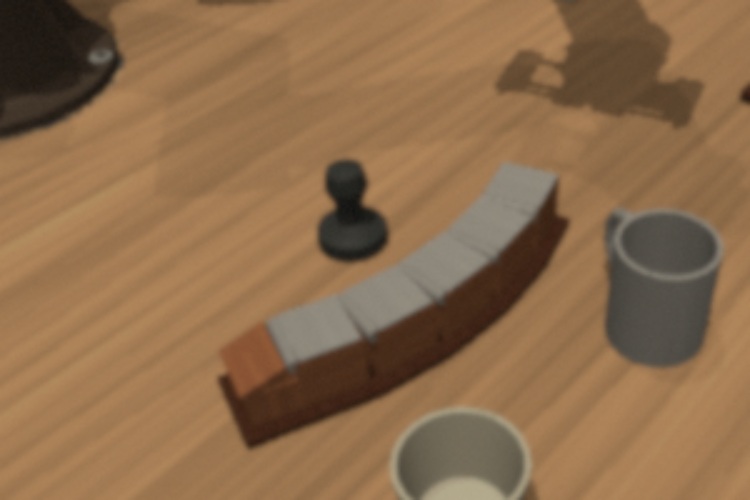

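All five lids are flat (crop (315,330) to (525,185)), level at 53–54 mm. The tamper, mug and cup have not moved, and the hand is clear.

```bash
python3 -c "from station import arm;print(arm.job_done())"
```

```text
the job is handed in; nothing more can be done
None
```

All five lids were folded flat shut in order in one sweep at about 6–7 N; the cup, mug and tamper were not touched, and the job was handed in at about 15 s with the hand clear.

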